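Shut the 3D printer down in order

TASK

Shut the printer down in this order: on the control panel press the round key fully down, then the long bar key fully down, and only then push down the raised end of the rocker on the loose switch box until it has tipped right over. Leave the square key up; do not lift or shove the switch box, and leave the other loose things on the bench undisturbed.

Things in the scene. Friction and masses are not known exactly. Their poses are not given: they have to be found in the camera images.
- panel: Control panel: a fixed black box, 130 (x) x 220 (y) x 40 mm high, blue screen flat in the far half of its top, row of three keys along y at x = -25 mm. Origin: centre of its underside; z up, x points away from the robot at yaw 0.
- round_top (a point): Centre of the top face of the round (34 mm diameter) key (moves down with it); 66 mm above the table when the key is fully up. x, y along the panel's x, y; z up.
- bar_top (a point): Centre of the top face of the long bar (42 mm along x, 13 mm along y) key (moves down with it); 66 mm above the table when the key is fully up. x, y along the panel's x, y; z up.
- square_top (a point): Centre of the top face of the square (26 x 26 mm) key (moves down with it); 66 mm above the table when the key is fully up. x, y along the panel's x, y; z up.
- round_key (a joint): How far the round key is pressed. All three keys are the same grey plastic, sit on equal 50 x 50 x 12 mm black blocks on the panel, stand 14 mm proud of the block when up, and which key is in which of the three places (60 mm apart, in a row) varies.  0 = fully up, 0.008 = fully down (m); starts 0 to 0.001. Resists with about 4 N, has no return spring, and stays where it is left.
- bar_key (a joint): How far the long bar key is pressed. 0 = fully up, 0.008 = fully down (m); starts 0 to 0.001. Resists with about 4 N, has no return spring, and stays where it is left.
- square_key (a joint): How far the square key is pressed; to be left up. 0 = fully up, 0.008 = fully down (m); starts 0 to 0.001. Resists with about 4 N, has no return spring, and stays where it is left.
- switchbox: Loose switch box of dark steel, about 0.8 kg, 120 (x) x 68 (y) x 42 mm high, with a grey rocker on top. Origin: centre of its underside; z up, x along its length. The rocker pivots about the box's y direction, 57 mm above the box's underside, over its centre; it is 64 mm long (x), 30 mm wide (y), 8 mm thick. Its raised end, with three fine ridges, is on the -x side.
- rocker_press (a point): Point to press on the top face of the rocker's raised (-x) arm, on the rocker's midline 22 mm from the pivot; about 66 mm above the table at the start, moves with the rocker and ends about 11 mm lower.
- rocker (a joint): Angle of the rocker: starts at 0 to 0.06 rad (-x end raised 0.25 rad above level at 0), 0.5 = fully tipped over (-x end 0.25 rad below level). Friction 0.06 N m, about 3 to 5 N at the press point; no spring, stays where it is left.
- gluestick: Bystander, loose: upright glue stick, 28 mm diameter, 85 mm tall, near the panel's robot side. Origin: centre of its underside.
- gear: Bystander, loose: black printed gear lying flat, 61 mm across, 22 mm tall at the hub, beyond the panel. Origin: centre of its underside.
- bracket: Bystander, loose: black printed angle bracket, 40 x 30 x 40 mm, near the switch box's -x end. Origin: centre of its underside.
- tower: Bystander, loose: white printed calibration tower, foot 34 x 34 mm, 46 mm tall, near the switch box's +x end. Origin: centre of its underside.
- scraper: Bystander, loose: spatula-like print scraper, 200 mm long along x, lying flat far to the left.
- brush: Bystander, loose: cleaning brush, 190 mm long along x, lying flat far to the right.
Mind the look-alikes: they are no part of the job. There is more than one size of the switchbox; the one meant has the size given above.

How it is judged:
On the way, in this order (a step that is already met when the one before it is completed fails the run):
1. the round key is fully down while the bar key is still up and the rocker not yet tipped (value of joint round_key above 0.0065 m and value of joint each of bar_key, square_key below 0.003 m and value of joint rocker below 0.2 rad), for 0.1 s.
2. the bar key is fully down too, the rocker not yet tipped (value of joint each of round_key, bar_key above 0.0065 m and value of joint rocker below 0.2 rad and value of joint square_key below 0.003 m), for 0.1 s.
3. the rocker is tipped right over (value of joint rocker above 0.42 rad), for 0.1 s.
At the end, for the whole second after the job is handed in: Round and bar keys at least 6.5 mm down of 8, square key less than 3 mm down, rocker at 0.42 rad or more of 0.5, switch box within 20 mm of its start and at rest, bystanders within 25 mm of their start (value of joint each of round_key, bar_key above 0.0065 m and value of joint square_key below 0.003 m and value of joint rocker above 0.42 rad and distance of switchbox from where it was at the start of the episode below 0.02 m and linear speed of switchbox below 0.02 m/s and distance of each of gluestick, gear, bracket, tower, scraper, brush from where it was at the start of the episode below 0.025 m); the robot touches nothing.
It fails at once if the square key is pressed (3 mm or more) (value of joint square_key above 0.003 m).
It fails at once if the switch box is lifted (10 mm) or shoved (20 mm) (height (world z) of switchbox above 0.01 m or distance of switchbox from where it was at the start of the episode above 0.02 m).
It fails at once if a bystander is moved, lifted or carried more than 25 mm (distance of any of gluestick, gear, bracket, tower, scraper, brush from where it was at the start of the episode above 0.025 m).
It fails at once if the glue stick or the tower is knocked over (angle between any of gluestick, tower's own z axis and vertical above 0.5 rad).
It also fails if it takes over 40 s, if anything falls off the work surface, if the arm or the gripper's body presses on something with over 40 N, if the wrist force passes 120 N, or if a joint passes its speed limit or range.

ROBOT

A 6-joint arm with a two-finger parallel gripper is mounted at the origin on the work surface. World frame = base frame: x ahead of the robot, y to its left, z up, the work surface at z = 0. Lengths are in m, angles in rad, forces in N, time in s.
With the tool pointing down it reaches from about 0.425 to 0.95 m from the base axis. Payload 3.5 kg.
Tool frame: the origin (TCP) lies midway between the tips of the shut fingers; the grasp point (between the pads) lies 19 mm behind it; z points along the fingers, y is the line along which they close (so a half turn about z gives the same grasp; the last joint's range is limited). The gripper opens to 85 mm and grips with 20 to 120 N. Pads are 22 mm wide; open, the fingers measure 114 mm over their backs; the gripper's body (76 mm by 85 mm) begins 54 mm behind the grasp point. The pads swing forward as they close: fully open they stand 13 mm farther back than shut.
Start: joints at [-0.15, 0.286, 1.577, -0, 1.279, -0.15], TCP at [0.675, 0, 0.231] pointing down, gripper open.
Joint ranges: [-2.77, 2.77], [-0.9, 2.22], [0.21, 2.48], [-1.53, 4.67], [0.24, 2.81], [-2.84, 2.84]. Speed limits (rad/s): [2.79, 2.79, 3.14, 3.14, 3.14, 3.14].

INTERFACE

Orientations are given as a unit quaternion [x, y, z, w].
In Python, from plant import ctrl gives the robot as it stands.
- The arm moves only by the tool move_arm, never from a script. Its argument "plan" is a list of rows, each an object of numbers: "x", "y", "z": the shift along the tool's x, y, z in m; "yaw": the turn about the tool's z in rad; "fingers": the closure, from 0 (fully open) to 1 (shut). In form: [{"x": .., "y": .., "z": .., "yaw": .., "fingers": ..}, ...]. A call has 1 to 5 rows; each row is the pose to reach, as a shift and turn from the pose commanded when the call began, along the tool's axes at that moment; what a row does not reach only later rows make up. A row lasts 1/10 s, in which the tool goes at most 50 mm and 8.59 degrees, less where a joint would pass 70% of its speed; a pose out of reach is approached as far as the arm can. A call with a gripper value outside its range is refused whole. The fingers move at their own pace and stop on an object; "force" is the grip in N (left out, the last holds). Time passes only in rows, so rows that repeat a pose let the fingers close. It gives the time, the measured TCP pose, the force, the opening and the grip force at its end, in the units of the state.
- ctrl.get_state(): the state, without advancing time (a new reading comes with each control period).
- ctrl.read_camera(name): name is "scene" or "side" or "wrist"; returns the picture (400x640x3 uint8, red, green, blue); there is no depth.
- ctrl.camera_model(name): a dict with "intrinsics" (3x3 intrinsics, pixels), "distortion" ([k1, k2, p1, p2, k3] as OpenCV has them; the pictures are not rectified), "cam_to_world" (4x4, takes a point from camera to world coordinates); the wrist camera has in their place "tool_from_camera" (4x4, takes a point from camera to tool coordinates, whose origin is the TCP and whose axes are the flange's). Camera axes: x right, y up, looking along -z (the intrinsics and any distortion apply to the point x, -y, -z); pixel columns grow to the right and rows downward; lengths in m; the calibration is good to about 2 mm. A picture is of the moment at which its call begins: read the wrist's pose just before it. camera_model takes no time and is no camera call.
- ctrl.sign_off(): hands the job in; it is judged then, once.
The state is a dict: "time": time; "qpos": joint angles; "dq": joint speeds; "joint_efforts": joint torques, N m; "eef_pos": TCP position; "tcp_rot": TCP orientation; "contact_force": force on the tool from outside, world axes, zero at the start; "wrist_torque": the same for the moment, N m; "opening": opening from 0.0 (shut) to 1.0 (fully open); "finger_force": force on a finger pad.
Only numpy, scipy, OpenCV 4.12 (cv2) and the standard library are available. Lean on these libraries where they do the work, as an engineer would, in place of code of your own. Each camera call takes 0.05 s, during which the arm holds its last target. There are 200 camera calls.

## Working session

There is one attempt and no reset: what is moved stays moved. The work goes in short steps, Python scripts to look and compute and a tool call to move; the robot and the scene stay as the last step left them, time stands still between calls to the robot, and variables do not carry over. Pictures are saved under pics/ and viewed, at most 10 in all, crops included, and the job is handed in when it is done.

Besides the shell and the picture viewer there is one more tool, called after "Emit:" by a JSON object that holds its "op" and its "data". move_arm: Moves the arm, as the interface text tells. Its arguments: {"type":"object","properties":{"plan":{"type":"array"},"force":{"type":"number"}},"required":["plan"]}

```bash
mkdir -p pics; python3 - <<'E'
from plant import ctrl
import cv2,json
for n in("scene","side","wrist"):
    s=ctrl.get_state();im=ctrl.read_camera(n);cv2.imwrite(f"pics/{n}0.png",im[:,:,::-1]);m=ctrl.camera_model(n);print(n,m)
print(s)
E
```

```text
scene {'intrinsics': array([[471.64867424,   0.        , 327.68706302],
       [  0.        , 471.64867424, 191.03694164],
       [  0.        ,   0.        ,   1.        ]]), 'distortion': array([-0.13113053,  0.        ,  0.        ,  0.        ,  0.        ]), 'cam_to_world': array([[-0.62011284, -0.47630237,  0.62337478,  1.53616749],
       [ 0.78444334, -0.36589644,  0.50076786,  0.76851818],
       [-0.0104263 ,  0.79953477,  0.6005293 ,  0.99681006],
       [ 0.        ,  0.        ,  0.        ,  1.        ]])}
side {'intrinsics': array([[390.79703761,   0.        , 317.38284338],
       [  0.        , 390.79703761, 198.82349495],
       [  0.        ,   0.        ,   1.        ]]), 'distortion': array([-0.01179411,  0.        ,  0.        ,  0.        ,  0.        ]), 'cam_to_world': array([[ 0.76299019,  0.35394986, -0.54089321, -0.0099138 ],
       [-0.64601724,  0.44669822, -0.61896885, -0.65006762],
       [ 0.0225321 ,  0.8216935 ,  0.56948407,  0.67522728],
       [ 0.        ,  0.        ,  0.        ,  1.        ]])}
wrist {'intrinsics': array([[294.11799441,   0.  
[... 585 characters left out ...]
 0.1, 'qpos': array([-1.49977162e-01,  2.87107603e-01,  1.57808585e+00,  1.61595588e-05,
        1.27858168e+00, -1.49987916e-01]), 'dq': array([ 0.00038876, -0.00158466, -0.00319452,  0.00130277,  0.00061136,
       -0.00197911]), 'joint_efforts': array([ 1.14915063e-03, -4.07295120e+01, -2.93698221e+01, -1.06323112e-04,
        3.42678482e-03, -4.41654265e-06]), 'eef_pos': array([6.74387981e-01, 1.41393576e-04, 2.30035224e-01]), 'tcp_rot': array([ 7.07104210e-01,  7.07108510e-01, -6.41437322e-04, -8.82845679e-04]), 'contact_force': array([0.33109828, 0.68157451, 0.03685355]), 'wrist_torque': array([ 0.05459794,  0.00279026, -0.02980412]), 'finger_force': 0.0, 'opening': 0.9980834509247164}
```

View pics/scene0.png

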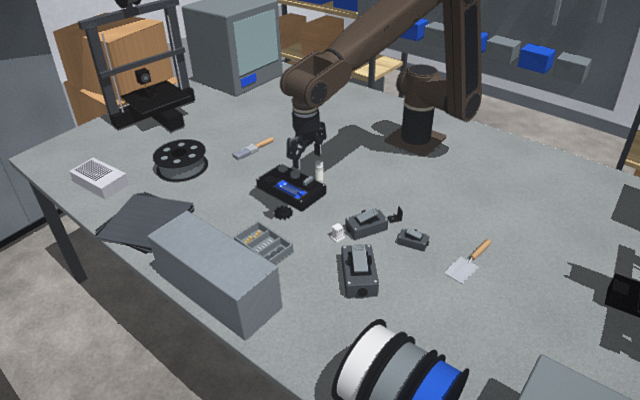

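View pics/side0.png

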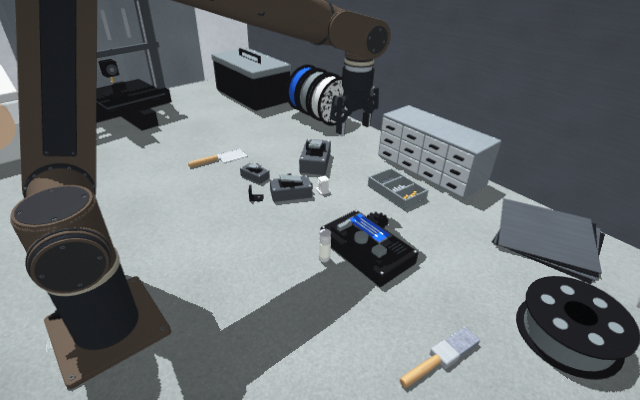

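View pics/wrist0.png

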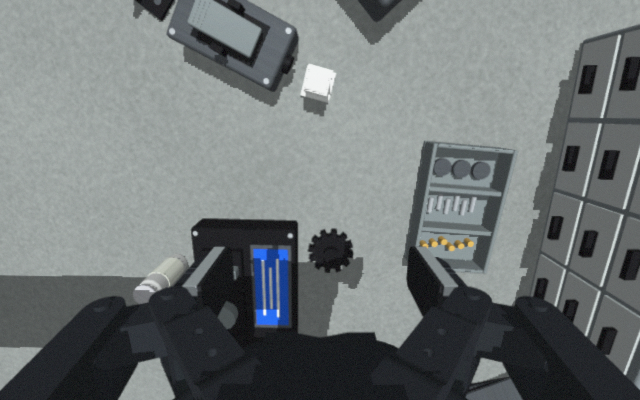

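The scene view shows the panel at about (290,187) and the glue stick at (320,170). The meant switch box is at (365,222), with the bracket at (397,214) and the tower at (337,231). The wrist view (image up = +y, right = +x) has the panel's keys hidden under the fingers, so I'll shut them and back off in -y.

Emit:
{"op": "move_arm", "data": {"plan": [{"x": -0.04,"y": -0.02,"z": -0.03,"fingers": 1},{"x": -0.08,"y": -0.04,"z": -0.06,"fingers": 1},{"x": -0.11,"y": -0.05,"z": -0.09,"fingers": 1},{"x": -0.12,"y": -0.05,"z": -0.1,"fingers": 1},{"x": -0.12,"y": -0.05,"z": -0.1,"fingers": 1}]}}

```text
validation failed for argument at $.pl...
```

```bash
cat > h.py <<'E'
from plant import ctrl
import cv2,numpy as np
from scipy.spatial.transform import Rotation as R
def grab(n,f=None):
    s=ctrl.get_state();im=ctrl.read_camera(n)[:,:,::-1].copy()
    if f: cv2.imwrite(f,im)
    m=ctrl.camera_model(n)
    if n=="wrist":
        T=np.eye(4);T[:3,:3]=R.from_quat(s['tcp_rot']).as_matrix();T[:3,3]=s['eef_pos'];T=T@m['tool_from_camera']
    else:T=m['cam_to_world']
    return im,m,T,s
def onz(px,z,m,T):
    p=cv2.undistortPoints(np.array(px,float).reshape(-1,1,2),m['intrinsics'],m['distortion'])[:,0]
    d=np.c_[p[:,0],-p[:,1],-np.ones(len(p))]@T[:3,:3].T
    o=T[:3,3];return o+d*((np.broadcast_to(z,len(p))-o[2])/d[:,2])[:,None]
E
python3 - <<'E'
from h import *
im,m,T,s=grab("wrist","pics/w1.png");print(s['time'],s['eef_pos'],s['contact_force'])
np.savez("w1.npz",T=T)
E
```

```text
0.15 [6.74487003e-01 9.30239669e-05 2.30218771e-01] [ 0.39871817 -0.81235374 -0.34895638]
```

View pics/w1.png

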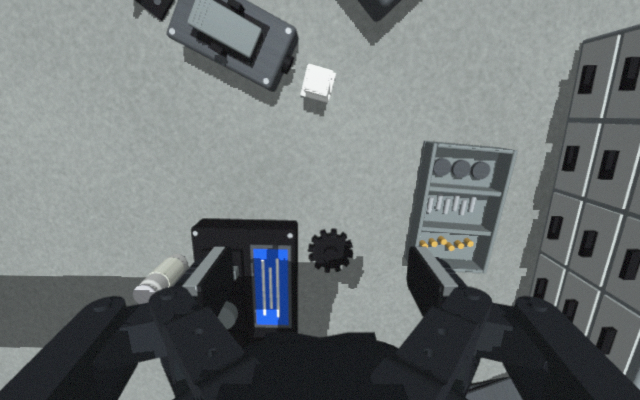

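The move was refused, probably because `yaw` was missing, so this picture matches the last one. I'll resend it with all the fields.

Emit:
{"op": "move_arm", "data": {"plan": [{"x": -0.04,"y": -0.02,"z": -0.03,"yaw": 0,"fingers": 1},{"x": -0.08,"y": -0.04,"z": -0.06,"yaw": 0,"fingers": 1},{"x": -0.11,"y": -0.05,"z": -0.09,"yaw": 0,"fingers": 1},{"x": -0.12,"y": -0.05,"z": -0.1,"yaw": 0,"fingers": 1},{"x": -0.12,"y": -0.05,"z": -0.1,"yaw": 0,"fingers": 1}]}}

```text
time: 0.7
eef_pos: [0.6256, -0.1217, 0.334]
tcp_rot: [0.708, 0.706, 0.001, 0.002]
contact_force: [0.3, 1.0, -0.0]
opening: 0.141
finger_force: 0.0
```

```bash
python3 - <<'E'
from h import *
im,m,T,s=grab("wrist","pics/w2.png");print(s['time'],s['eef_pos'],s['dq'].round(3))
np.savez("w2.npz",T=T)
E
```

```text
0.7 [ 0.6256484  -0.12165195  0.33400453] [ 0.044  0.034  0.059  0.018 -0.007  0.012]
```

View pics/w2.png

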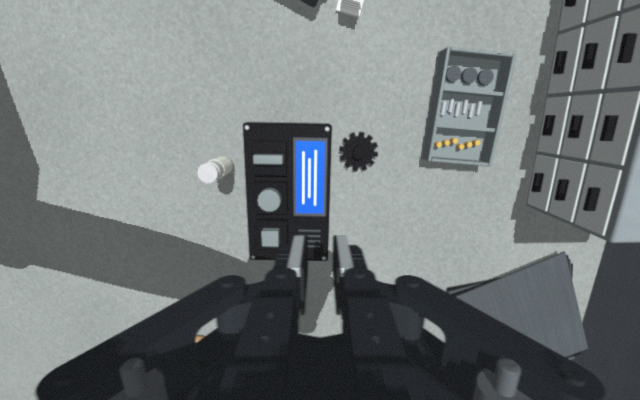

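From close up: bar key at (267,159), round key at (268,200), square key at (270,237), glue stick at (215,170), gear at (358,151). Next I'll measure the keys by contours here and the rocker in the earlier wrist picture.

```bash
python3 - <<'E'
from h import *
m=ctrl.camera_model("wrist")
im=cv2.imread("pics/w2.png");T=np.load("w2.npz")['T']
def blobs(im,roi,lo,hi,z,T,amin=60,smax=50):
    x0,y0,x1,y1=roi;c=im[y0:y1,x0:x1];h=cv2.cvtColor(c,cv2.COLOR_BGR2HSV)
    k=cv2.inRange(h,(0,0,lo),(180,smax,hi))
    for q in cv2.findContours(k,cv2.RETR_EXTERNAL,cv2.CHAIN_APPROX_NONE)[0]:
        if cv2.contourArea(q)<amin: continue
        p=onz(q.reshape(-1,2)+[x0,y0],z,m,T)
        r=cv2.minAreaRect((p[:,:2]*1000).astype(np.float32))
        mu=cv2.moments(q);print(np.array([mu['m10']/mu['m00']+x0,mu['m01']/mu['m00']+y0]).round(1),'mm',np.round(r[0],1),np.round(r[1],1),round(r[2],1))
print("keys");blobs(im,(250,140,290,252),110,255,.066,T)
# panel corner screws
print("screws");blobs(im,(240,118,335,265),150,255,.04,T,3)
print("glue",onz([(206,174)],.085,m,T))
im0=cv2.imread("pics/wrist0.png");T1=np.load("w1.npz")['T']
print("rocker");blobs(im0,(160,0,300,95),110,255,.062,T1,200)
print("box screws");
blobs(im0,(160,0,300,95),190,255,.042,T1,4)
E
```

```text
keys
[269.8 237.7] mm [ 550.6 -228.5] [27.7 25.9] 89.8
[268.6 199.9] mm [ 551.9 -169.9] [33.4 31.7] 44.1
[267.5 159. ] mm [ 553.4 -110.2] [11.2 40.9] 89.7
screws
[293.7 260.6] mm [ 584.7 -281. ] [12.4  9.6] 75.6
[296.6 247.8] mm [ 588.7 -255.1] [34.7 10.8] 80.9
[269.8 238.1] mm [ 545.8 -240.4] [24.2 24.5] 89.8
[268.4 200.1] mm [ 546.8 -177.6] [32.1 31.6] 44.1
[308.8 175. ] mm [ 610.2 -143.2] [58.5  3. ] 89.2
[267.4 158.9] mm [ 548.9 -113.6] [11.  40.2] 87.3
[302.9 175.9] mm [ 601.1 -142.9] [78.4  3.1] 88.9
[314.9 175.8] mm [ 619.2 -142.3] [83.  3.] 89.5
[326.6 128.6] mm [636.3 -69.9] [4.2 4.4] 89.9
[246.4 127.2] mm [520.8 -67.4] [5.6 4.3] 86.1
[279.7 182.6] mm [ 572.5 -168.2] [226.4 153.3] 89.7
glue [[ 0.47233407 -0.12735946  0.085     ]]
rocker
[280.   36.2] mm [629.9 132.5] [83.6 48.6] 89.6
[223.8  25. ] mm [582.3 154. ] [29. 67.] 61.9
[184.6  69.3] mm [557.6 133.2] [84.2 89.3] 89.4
box screws
[265.7  80.7] mm [616.5 105.7] [4.4 4.3] 41.9
[171.8  31.1] mm [522.7 154.2] [3.7 4.2] 89.0
[288.1  30.4] mm [641.5 153.4] [4.7 4.1] 88.6
```

The sizes and spacings check out: keys 60 mm apart, round 33 mm, bar 11x41, and box screws 106x54, so the box is 120x68. Round key is at (0.552,-0.170), bar at (0.553,-0.110). The box is centred at (0.582,0.154) with yaw -27°. Now I'll move over the round key.

Emit:
{"op": "move_arm", "data": {"plan": [{"x": -0.02,"y": -0.03,"z": 0.03,"yaw": 0,"fingers": 1},{"x": -0.04,"y": -0.06,"z": 0.06,"yaw": 0,"fingers": 1},{"x": -0.05,"y": -0.073,"z": 0.1,"yaw": 0,"fingers": 1},{"x": -0.05,"y": -0.073,"z": 0.145,"yaw": 0,"fingers": 1},{"x": -0.05,"y": -0.073,"z": 0.185,"yaw": 0,"fingers": 1}]}}

```text
time: 1.25
eef_pos: [0.5501, -0.1677, 0.1417]
tcp_rot: [0.707, 0.707, -0.0, -0.003]
contact_force: [0.1, -0.9, -0.4]
opening: -0.0
finger_force: 0.0
```

Emit:
{"op": "move_arm", "data": {"plan": [{"x": 0,"y": 0,"z": 0.03,"yaw": 0,"fingers": 1},{"x": 0,"y": 0,"z": 0.055,"yaw": 0,"fingers": 1},{"x": 0,"y": 0,"z": 0.065,"yaw": 0,"fingers": 1},{"x": 0,"y": 0,"z": 0.065,"yaw": 0,"fingers": 1},{"x": 0,"y": 0,"z": 0.065,"yaw": 0,"fingers": 1}]}}

```text
time: 1.75
eef_pos: [0.5525, -0.1693, 0.0816]
tcp_rot: [0.707, 0.707, 0.0, 0.0]
contact_force: [-0.5, -0.6, -0.1]
opening: -0.003
finger_force: 0.0
```

Emit:
{"op": "move_arm", "data": {"plan": [{"x": 0,"y": 0,"z": 0.012,"yaw": 0,"fingers": 1},{"x": 0,"y": 0,"z": 0.016,"yaw": 0,"fingers": 1},{"x": 0,"y": 0,"z": 0.019,"yaw": 0,"fingers": 1},{"x": 0,"y": 0,"z": 0.021,"yaw": 0,"fingers": 1},{"x": 0,"y": 0,"z": 0.021,"yaw": 0,"fingers": 1}]}}

```text
time: 2.25
eef_pos: [0.5523, -0.17, 0.0607]
tcp_rot: [0.707, 0.707, 0.0, 0.0]
contact_force: [-0.1, 1.6, 1.8]
opening: 0.002
finger_force: 1.2
```

Emit:
{"op": "move_arm", "data": {"plan": [{"x": 0,"y": 0,"z": 0.001,"yaw": 0,"fingers": 1},{"x": 0,"y": 0,"z": 0.002,"yaw": 0,"fingers": 1},{"x": 0,"y": 0,"z": 0.003,"yaw": 0,"fingers": 1},{"x": 0,"y": 0,"z": 0.003,"yaw": 0,"fingers": 1},{"x": 0,"y": 0,"z": 0.003,"yaw": 0,"fingers": 1}]}}

```text
time: 2.75
eef_pos: [0.5523, -0.17, 0.058]
tcp_rot: [0.707, 0.707, 0.0, 0.0]
contact_force: [-1.0, 2.7, 5.6]
opening: 0.0
finger_force: 3.0
```

Emit:
{"op": "move_arm", "data": {"plan": [{"x": 0,"y": 0,"z": 0.001,"yaw": 0,"fingers": 1},{"x": 0,"y": 0,"z": 0.002,"yaw": 0,"fingers": 1},{"x": 0,"y": 0,"z": 0.002,"yaw": 0,"fingers": 1}]}}

```text
time: 3.05
eef_pos: [0.5524, -0.1701, 0.0578]
tcp_rot: [0.707, 0.707, -0.0, -0.0]
contact_force: [-4.5, 3.4, 15.4]
opening: 0.0
finger_force: 7.4
```

The force jumped to 15 N at z = 57.8 mm, so the round key is bottomed. I'll lift and go to the bar key at +60 mm in y.

Emit:
{"op": "move_arm", "data": {"plan": [{"x": 0,"y": 0,"z": -0.03,"yaw": 0,"fingers": 1},{"x": 0.03,"y": 0,"z": -0.03,"yaw": 0,"fingers": 1},{"x": 0.06,"y": 0.001,"z": -0.028,"yaw": 0,"fingers": 1},{"x": 0.06,"y": 0.001,"z": -0.026,"yaw": 0,"fingers": 1},{"x": 0.06,"y": 0.001,"z": -0.02,"yaw": 0,"fingers": 1}]}}

```text
time: 3.55
eef_pos: [0.5531, -0.1099, 0.075]
tcp_rot: [0.707, 0.708, -0.0, 0.0]
contact_force: [0.1, 0.3, 0.5]
opening: 0.0
finger_force: 0.0
```

Emit:
{"op": "move_arm", "data": {"plan": [{"x": 0,"y": 0,"z": 0.008,"yaw": 0,"fingers": 1},{"x": 0,"y": 0,"z": 0.011,"yaw": 0,"fingers": 1},{"x": 0,"y": 0,"z": 0.014,"yaw": 0,"fingers": 1},{"x": 0,"y": 0,"z": 0.016,"yaw": 0,"fingers": 1},{"x": 0,"y": 0,"z": 0.016,"yaw": 0,"fingers": 1}]}}

```text
time: 4.05
eef_pos: [0.5529, -0.1104, 0.059]
tcp_rot: [0.707, 0.707, -0.0, 0.0]
contact_force: [-1.2, -0.0, 1.3]
opening: 0.001
finger_force: 0.2
```

Emit:
{"op": "move_arm", "data": {"plan": [{"x": 0,"y": 0,"z": 0.002,"yaw": 0,"fingers": 1},{"x": 0,"y": 0,"z": 0.004,"yaw": 0,"fingers": 1},{"x": 0,"y": 0,"z": 0.004,"yaw": 0,"fingers": 1},{"x": 0,"y": 0,"z": 0.004,"yaw": 0,"fingers": 1}]}}

```text
time: 4.45
eef_pos: [0.5532, -0.1104, 0.0578]
tcp_rot: [0.707, 0.707, -0.001, -0.0]
contact_force: [-6.7, 1.0, 14.0]
opening: 0.0
finger_force: 7.0
```

The bar key is bottomed too (14 N at 57.8 mm). I'll lift clear and stop short of the switch box for a closer look.

Emit:
{"op": "move_arm", "data": {"plan": [{"x": 0,"y": 0,"z": -0.045,"yaw": 0,"fingers": 1},{"x": 0.01,"y": 0,"z": -0.09,"yaw": 0,"fingers": 1},{"x": 0.045,"y": 0.005,"z": -0.12,"yaw": 0,"fingers": 1},{"x": 0.09,"y": 0.01,"z": -0.14,"yaw": 0,"fingers": 1},{"x": 0.135,"y": 0.01,"z": -0.145,"yaw": 0,"fingers": 1}]}}

```text
time: 4.95
eef_pos: [0.5652, 0.026, 0.2041]
tcp_rot: [0.708, 0.707, 0.003, 0.003]
contact_force: [0.6, 0.1, -0.6]
opening: 0.005
finger_force: 0.0
```

Emit:
{"op": "move_arm", "data": {"plan": [{"x": 0.015,"y": 0,"z": 0,"yaw": 0,"fingers": 1},{"x": 0.015,"y": 0,"z": 0,"yaw": 0,"fingers": 1},{"x": 0.015,"y": 0,"z": 0,"yaw": 0,"fingers": 1}]}}

```text
time: 5.25
eef_pos: [0.5626, 0.0396, 0.1993]
tcp_rot: [0.707, 0.707, -0.001, -0.0]
contact_force: [0.9, -1.1, 0.9]
opening: -0.001
finger_force: 0.0
```

```bash
python3 - <<'E'
from h import *
im,m,T,s=grab("wrist","pics/w3.png");print(s['time'],s['eef_pos'])
np.savez("w3.npz",T=T)
h=cv2.cvtColor(im,cv2.COLOR_BGR2HSV)
for lo,a,z in((190,4,.042),(110,300,.062)):
  k=cv2.inRange(h,(0,0,lo),(180,50,255))
  for q in cv2.findContours(k,cv2.RETR_EXTERNAL,cv2.CHAIN_APPROX_NONE)[0]:
    if not a<cv2.contourArea(q)<12000: continue
    r=cv2.minAreaRect((onz(q.reshape(-1,2),z,m,T)[:,:2]*1000).astype(np.float32))
    print(z,q.reshape(-1,2).mean(0).round(),np.round(r[0],1),np.round(r[1],1),round(r[2],1))
E
```

```text
5.25 [0.56258793 0.03956139 0.1992605 ]
0.042 [375. 119.] [616.4 105.5] [4.  2.9] 0.2
0.042 [421. 117.] [664.8 105.9] [30.6 41.1] 76.7
0.042 [404.  67.] [641.6 153.7] [3.8 3.6] 3.9
0.042 [278.  66.] [522.5 154.4] [4.  3.8] 42.0
0.042 [517.  32.] [744.6 185.8] [6.1 5.1] 59.9
0.042 [304.  10.] [547.2 202. ] [4.1 4.5] 89.9
0.062 [ 30. 387.] [ 188.2 -219.4] [95.1 42.5] 3.6
```

View pics/w3.png

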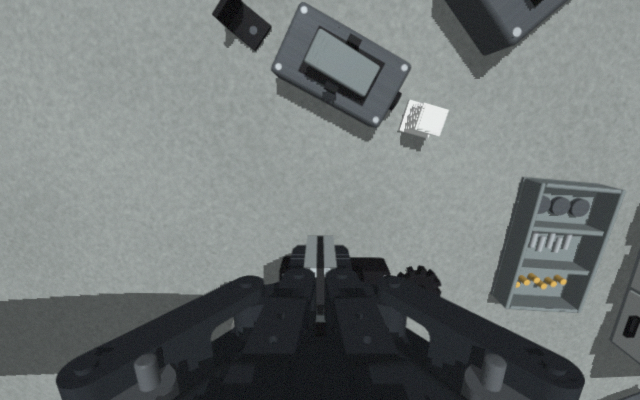

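All four screws are visible at (278,66), (304,10), (404,67) and (375,119). They give a box centre of (0.582,0.154) and yaw -27°, with the bracket at the upper left (-x end) and the tower at the right (+x end). The raised end is therefore the upper left, and the press point is about (0.561,0.164).

Emit:
{"op": "move_arm", "data": {"plan": [{"x": 0.04,"y": 0,"z": 0.02,"yaw": 0.12,"fingers": 1},{"x": 0.08,"y": -0.001,"z": 0.04,"yaw": 0.24,"fingers": 1},{"x": 0.115,"y": -0.002,"z": 0.06,"yaw": 0.36,"fingers": 1},{"x": 0.124,"y": -0.002,"z": 0.09,"yaw": 0.47,"fingers": 1},{"x": 0.124,"y": -0.002,"z": 0.11,"yaw": 0.47,"fingers": 1}]}}

```text
time: 5.8
eef_pos: [0.56, 0.1638, 0.0875]
tcp_rot: [0.853, 0.522, -0.001, -0.001]
contact_force: [-0.8, -0.1, -0.8]
opening: -0.0
finger_force: 0.0
```

Emit:
{"op": "move_arm", "data": {"plan": [{"x": 0,"y": 0,"z": 0,"yaw": 0,"fingers": 1},{"x": 0,"y": 0,"z": 0.01,"yaw": 0,"fingers": 1},{"x": 0,"y": 0,"z": 0.018,"yaw": 0,"fingers": 1},{"x": 0,"y": 0,"z": 0.021,"yaw": 0,"fingers": 1},{"x": 0,"y": 0,"z": 0.023,"yaw": 0,"fingers": 1}]}}

```text
time: 6.3
eef_pos: [0.5614, 0.1636, 0.0676]
tcp_rot: [0.852, 0.523, 0.0, 0.0]
contact_force: [-0.7, 0.2, -0.1]
opening: -0.001
finger_force: 0.0
```

Emit:
{"op": "move_arm", "data": {"plan": [{"x": 0,"y": 0,"z": 0.002,"yaw": 0,"fingers": 1},{"x": 0,"y": 0,"z": 0.004,"yaw": 0,"fingers": 1},{"x": 0,"y": 0,"z": 0.006,"yaw": 0,"fingers": 1},{"x": 0,"y": 0,"z": 0.008,"yaw": 0,"fingers": 1},{"x": 0,"y": 0,"z": 0.009,"yaw": 0,"fingers": 1}]}}

```text
time: 6.8
eef_pos: [0.5608, 0.1644, 0.0584]
tcp_rot: [0.852, 0.523, -0.0, -0.0]
contact_force: [-2.5, 0.6, 5.1]
opening: -0.001
finger_force: 2.2
```

Emit:
{"op": "move_arm", "data": {"plan": [{"x": 0,"y": 0,"z": 0.001,"yaw": 0,"fingers": 1},{"x": 0,"y": 0,"z": 0.002,"yaw": 0,"fingers": 1},{"x": 0,"y": 0,"z": 0.003,"yaw": 0,"fingers": 1},{"x": 0,"y": 0,"z": 0.003,"yaw": 0,"fingers": 1}]}}

```text
time: 7.2
eef_pos: [0.5609, 0.1644, 0.0563]
tcp_rot: [0.852, 0.523, -0.0, -0.0]
contact_force: [-5.8, 1.7, 8.9]
opening: -0.002
finger_force: 4.9
```

Emit:
{"op": "move_arm", "data": {"plan": [{"x": 0,"y": 0,"z": 0.001,"yaw": 0,"fingers": 1},{"x": 0,"y": 0,"z": 0.002,"yaw": 0,"fingers": 1},{"x": 0,"y": 0,"z": 0.002,"yaw": 0,"fingers": 1}]}}

```text
time: 7.5
eef_pos: [0.561, 0.1644, 0.056]
tcp_rot: [0.852, 0.523, -0.001, -0.0]
contact_force: [-9.3, 0.4, 16.9]
opening: -0.003
finger_force: 9.1
```

It's at the stop: 17 N, z stuck at 56 mm. I'll lift and back off to check.

Emit:
{"op": "move_arm", "data": {"plan": [{"x": 0,"y": 0,"z": -0.02,"yaw": 0,"fingers": 1},{"x": 0,"y": 0,"z": -0.06,"yaw": 0,"fingers": 1},{"x": -0.02,"y": 0,"z": -0.1,"yaw": 0,"fingers": 1},{"x": -0.06,"y": 0,"z": -0.13,"yaw": 0,"fingers": 1},{"x": -0.1,"y": 0,"z": -0.15,"yaw": 0,"fingers": 1}]}}

```text
time: 8.0
eef_pos: [0.5168, 0.0737, 0.2059]
tcp_rot: [0.852, 0.524, 0.002, 0.002]
contact_force: [1.4, -0.0, 1.4]
opening: 0.001
finger_force: 0.0
```

Emit:
{"op": "move_arm", "data": {"plan": [{"x": -0.04,"y": 0,"z": -0.03,"yaw": 0,"fingers": 1},{"x": -0.08,"y": 0,"z": -0.05,"yaw": 0,"fingers": 1},{"x": -0.1,"y": 0,"z": -0.06,"yaw": 0,"fingers": 1},{"x": -0.1,"y": 0,"z": -0.06,"yaw": 0,"fingers": 1},{"x": -0.1,"y": 0,"z": -0.06,"yaw": 0,"fingers": 1}]}}

```text
time: 8.5
eef_pos: [0.4706, -0.0147, 0.2629]
tcp_rot: [0.853, 0.522, 0.0, 0.0]
contact_force: [0.1, -0.5, -0.5]
opening: 0.004
finger_force: 0.0
```

```bash
python3 - <<'E'
from h import *
a=grab("side")[0];b=grab("scene")[0]
A=cv2.imread("pics/side0.png");B=cv2.imread("pics/scene0.png")
f=lambda i,x,y,w,h:cv2.resize(i[y:y+h,x:x+w],(400,300),interpolation=cv2.INTER_CUBIC)
g=lambda I,J:np.vstack([np.hstack([f(I,230,150,200,150)]),f(J,230,150,200,150)])
cv2.imwrite("pics/cmp.png",np.hstack([g(A,a),g(B,b)]))
E
```

```text
(no output)
```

View pics/cmp.png

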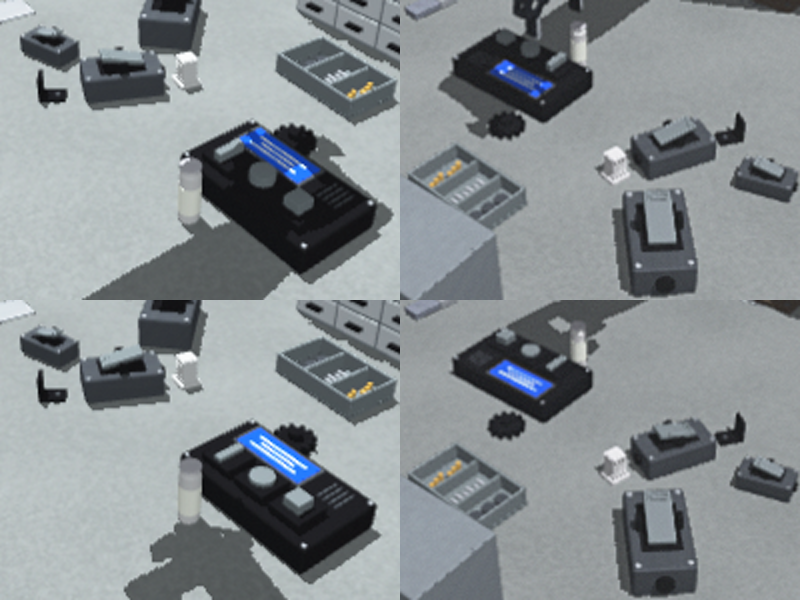

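In the after views (bottom row), the bar key at (228,453) and the round key at (262,478) sit low, and the square key at (298,498) is still up. The rocker at (670,432) has tipped over, and the box and the other loose things look unmoved. Handing in.

```bash
python3 -c "
from plant import ctrl
print(ctrl.sign_off())"
```

```text
the job is handed in; nothing more can be done
None
```

I pressed the round key and then the bar key fully down, then tipped the rocker right over; the square key stayed up, nothing else looked disturbed, and the job is handed in (no verdict was returned).

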